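# Secure the vial block and shut the shaker hood

### The job

Get the vial shaker on the bench ready to run: first fold the upright black holding frame (orange tab) all the way down over the blue block of vials, so that they cannot jump out, and then swing the hood shut over it, right down onto the housing. Just push them with the fingertips or the outside of the fingers; lift nothing, and leave the vial block in its tray and the things on the bench around the shaker where they are.

Things in the scene. Friction and masses are not known exactly. Their poses are not given: they have to be found in the camera images.
- shaker: White benchtop vial shaker, 250 (x) x 240 (y) x 85 mm to its deck, fixed to the bench. Origin at the bench under the middle of its housing; own x points to the rear (hood hinge), away from the sloping control panel, y to its left (frame hinge), z up. Outer housing x -135 to +115 mm, y -120 to +120 mm. A sunk tray in the deck carries the vial block.
- hold_frame (a joint): Hinge of the holding frame, rad: 0 = folded down flat over the vials (mechanical stop), 1.57 = upright, stop at 1.75; starts between 1.4 and 1.7. A friction hinge: it stays where it is left; about 1 N at its far edge moves it. It folds towards shaker -y.
- frame_hinge (a point): Middle of the holding frame's hinge line, at the left edge of the tray, 111 mm above the bench, along shaker x, in the frame's mid-thickness. The frame is a flat black rim with a clear sheet, 120 mm wide along the hinge, 5 mm thick; it reaches 158 mm from the hinge line, its orange tab (44 mm wide) 172 mm.
- frame_face (a point): Point on the holding frame's middle line, 125 mm from the hinge line, on the face to push: the outer face when the frame is upright (it looks to shaker +y), the upper face when it is folded down. Moves with the frame.
- hood (a joint): Hinge of the hood, rad: 0 = shut on the deck (stop), 1.57 = upright, stop at 1.75; starts between 1.5 and 1.72. A stiff friction hinge: it stays where it is left; 1 to 4 N at its far edge moves it. It swings forward (shaker -x) to shut. It cannot pass the upright holding frame.
- hood_hinge (a point): Middle of the hood's hinge line, 86 mm above the bench at the rear of the deck, along shaker y, level with the shut hood's rim. The hood is a shallow white cover with a clear window, 184 mm from hinge to front edge, 212 mm wide, 48 mm deep, hollow side to the front when open; a grey lip 70 mm wide projects 14 mm more at its front edge.
- hood_face (a point): Point on the hood's middle line, 150 mm from the hinge line and 48 mm above its rim plane, on its outer face: the face that looks to the rear when the hood is open, the top when shut. Moves with the hood.
- tray_centre (a point): Middle of the floor of the shaker's tray, 45 mm above the bench.
- vial_block: Translucent blue block with 12 white-capped vials, 136 x 137 x 60 mm, 0.34 kg, standing loose in the tray; origin at the centre of its underside. Its top is 105 mm above the bench, 3 mm below the folded frame. Not to be moved.
- vial_1: Loose white-capped vial, 25 mm wide, 56 mm high, standing on the bench behind the shaker; origin at the centre of its underside. Leave alone.
- vial_2: Second loose vial like it, beside the first, nearer the shaker's left. Leave alone.
- bench_timer: White digital timer, 72 x 66 x 21 mm, on the bench some way to the right; origin at the centre of its underside. Leave alone.
- marker_1: Blue and white marker pen, 135 mm long, 17 mm thick, lying at the back of the bench; origin under its middle. Leave alone.

How it is judged:
By the outcome, as a careful person would: the job done as asked, in the order asked, and still so for the second after the job is handed in, with the robot touching nothing.
It also fails if it takes over 50 s, if anything falls off the work surface, if the arm or the gripper's body presses on something with over 40 N, if the wrist force passes 120 N, or if a joint passes its speed limit or range.

### The arm

A 6-joint arm with a two-finger parallel gripper is mounted at the origin on a cart in front of the work surface, level with it; the furniture and walls round the work are solid. World frame = base frame: x ahead of the robot, y to its left, z up, the work surface at z = 0. Lengths are in m, angles in rad, forces in N, time in s.
With the tool pointing down it reaches from about 0.275 to 0.875 m from the base axis. Payload 12.5 kg.
Tool frame: the origin (TCP) lies at the centre of the arm's flange, where the gripper is bolted on; the fingertips stand 173 mm ahead of it and the grasp point (between the pads) lies 155 mm ahead of it; z points along the fingers, y is the line along which they close (so a half turn about z gives the same grasp; the last joint's range is limited). The gripper opens to 85 mm and grips with 20 to 120 N. Pads are 22 mm wide; open, the fingers measure 114 mm over their backs; the gripper's body (76 mm by 85 mm) begins 54 mm behind the grasp point. The pads swing forward as they close: fully open they stand 13 mm farther back than shut.
Start: joints at [-1.286, 0.351, 1.652, -0, 1.139, -0.085], TCP at [0.199, -0.513, 0.405] pointing down, gripper open.
Joint ranges: [-2.75, 2.75], [-0.79, 2.1], [0.01, 2.65], [-1.57, 4.71], [0.07, 3.14], [-2.87, 2.87]. Speed limits (rad/s): [2.22, 2.22, 2.79, 3.14, 3.14, 3.14].

### API

Orientations are given as a unit quaternion [x, y, z, w].
In Python, from rig import manip gives the robot as it stands. The module is installed in compiled form; this text tells all that it offers.
- The arm moves only by the tool jog_arm, never from a script. Its argument "plan" is a list of rows, each an object with "claw": the gripper command: -1 is shut, 1 is fully open, values between are in proportion; "linear": the shift along the tool's x, y, z in m, a list of three; "yaw": the turn about the tool's z in degrees. In form: [{"claw": claw, "linear": [x, y, z], "yaw": yaw}, ...]. A call has 1 to 20 rows; each row shifts and turns the commanded pose from where the row before left it, along the tool's axes as they then stand; what a row does not reach is not made up. A row lasts 1/10 s, in which the tool goes at most 50 mm and 8.59 degrees, less where a joint would pass 70% of its speed; a pose out of reach is approached as far as the arm can. A call with a gripper value outside its range is refused whole. The fingers move at their own pace and stop on an object; the grip force is fixed at half the most. Time passes only in rows, so rows that do not move let the fingers close. It gives the time, the measured TCP pose, the force, the opening and the grip force at its end, in the units of the state.
- manip.get_state(): the state, without advancing time (a new reading comes with each control period).
- manip.read_camera(name): name is "scene" or "side" or "wrist"; returns a dict with "color" (384x512x3 uint8, blue, green, red), "fx", "fy", "cx", "cy" (pixels), "extrinsics" (4x4, takes a point from camera to world coordinates). Camera axes: x right, y down, z forward; pixel columns grow to the right and rows downward; lengths in m; the calibration is good to about 2 mm. A picture is of the moment at which its call begins. There is no depth.
- manip.sign_off(): hands the job in; it is judged then, once.
The state is a dict: "t": time; "joints": joint angles; "qvel": joint speeds; "tau": joint torques, N m; "eef_pos": TCP position; "tool_rot": TCP orientation; "contact_force": force on the tool from outside, world axes, zero at the start; "wrist_torque": the same for the moment, N m; "opening": opening from 0.0 (shut) to 1.0 (fully open); "grip_force": force on a finger pad.
Only numpy, scipy, OpenCV 4.12 (cv2) and the standard library are available. Lean on these libraries where they do the work, as an engineer would, in place of code of your own. Each camera call takes 0.05 s, during which the arm holds its last target. There are 200 camera calls.

## Working session

There is one attempt and no reset: what is moved stays moved. The work goes in short steps, Python scripts to look and compute and a tool call to move; the robot and the scene stay as the last step left them, time stands still between calls to the robot, and variables do not carry over. Pictures are saved under pics/ and viewed, at most 10 in all, crops included, and the job is handed in when it is done.

Besides the shell and the picture viewer there is one more tool, called after "Request:" as name(argument=value, ...), one argument or row to a line, values as JSON. jog_arm: Moves the arm, as the interface text tells. Its arguments: {"type":"object","properties":{"plan":{"type":"array","items":{"type":"object","properties":{"claw":{"type":"number"},"linear":{"type":"array","items":{"type":"number"}},"yaw":{"type":"number"}}}}},"required":["plan"]}

```bash
mkdir -p pics; cat > h.py <<'E'
import numpy as np, cv2, pickle
from rig import manip
def grab(n,save):
    c=manip.read_camera(n); cv2.imwrite(f'pics/{save}.png',c['color']); pickle.dump(c,open(f'pics/{save}.pkl','wb')); return c
def load(save): return pickle.load(open(f'pics/{save}.pkl','rb'))
def ray(c,u,v):
    E=np.array(c['extrinsics']); d=E[:3,:3]@np.array([(u-c['cx'])/c['fx'],(v-c['cy'])/c['fy'],1]); return E[:3,3],d/np.linalg.norm(d)
def onz(c,u,v,z):
    o,d=ray(c,u,v); return o+d*(z-o[2])/d[2]
def tri(c1,p1,c2,p2):
    o1,d1=ray(c1,*p1);o2,d2=ray(c2,*p2)
    s=np.linalg.lstsq(np.c_[d1,-d2],o2-o1,rcond=None)[0]
    a=o1+d1*s[0];b=o2+d2*s[1]; return (a+b)/2,np.linalg.norm(a-b)
def proj(c,P):
    E=np.array(c['extrinsics']); q=E[:3,:3].T@(np.array(P)-E[:3,3]); return c['fx']*q[0]/q[2]+c['cx'],c['fy']*q[1]/q[2]+c['cy']
E
python3 - <<'E'
from h import *
np.set_printoptions(precision=3,suppress=True)
a=grab('scene','s0');b=grab('side','d0')
print(a['extrinsics'],b['extrinsics'],a['fx'],manip.get_state())
E
```

```text
[[-0.961  0.25  -0.12   0.751]
 [ 0.277  0.843 -0.461  0.489]
 [-0.014 -0.476 -0.879  1.182]
 [ 0.     0.     0.     1.   ]] [[ 0.997 -0.033  0.068  0.537]
 [-0.074 -0.595  0.8   -0.822]
 [ 0.014 -0.803 -0.596  0.676]
 [ 0.     0.     0.     1.   ]] 386.1560006963081 {'t': 0.1, 'joints': array([-1.286,  0.351,  1.652, -0.   ,  1.139, -0.085]), 'qvel': array([-0.   , -0.   , -0.004,  0.002, -0.   , -0.   ]), 'tau': array([  0.001, -50.684, -29.188,  -0.   ,   0.003,   0.   ]), 'eef_pos': array([ 0.199, -0.513,  0.404]), 'tool_rot': array([ 0.983,  0.184, -0.   , -0.001]), 'contact_force': array([0.163, 0.175, 0.368]), 'wrist_torque': array([0.068, 0.029, 0.022]), 'grip_force': 0.0, 'opening': 1.0021648999122659}
```

View pics/s0.png

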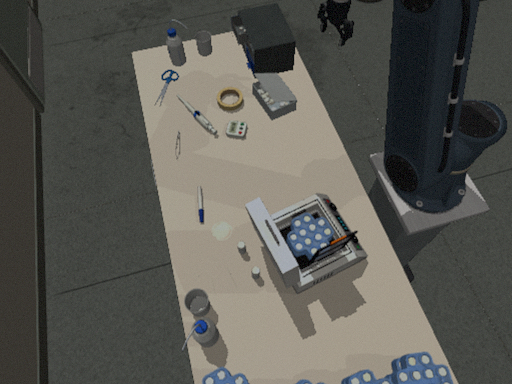

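View pics/d0.png

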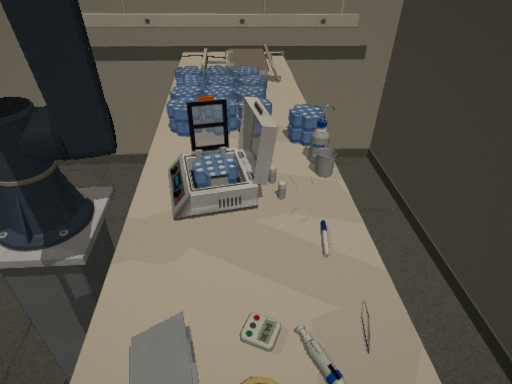

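The scene view shows the shaker near pixel (305,240), with the hood upright to its left and the frame's orange tab near (350,238). In the side view the shaker is at (215,180), the tab at (207,99) and the hood at (258,140). I'll enlarge both.

```bash
python3 - <<'E'
from h import *
a=load('s0')['color'][180:305,225:385];b=load('d0')['color'][85:225,160:300]
cv2.imwrite('pics/s0c.png',cv2.resize(a,None,fx=4.7,fy=4.7,interpolation=2)) 
cv2.imwrite('pics/d0c.png',cv2.resize(b,None,fx=4.2,fy=4.2,interpolation=2))
E
```

```text
(no output)
```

View pics/s0c.png

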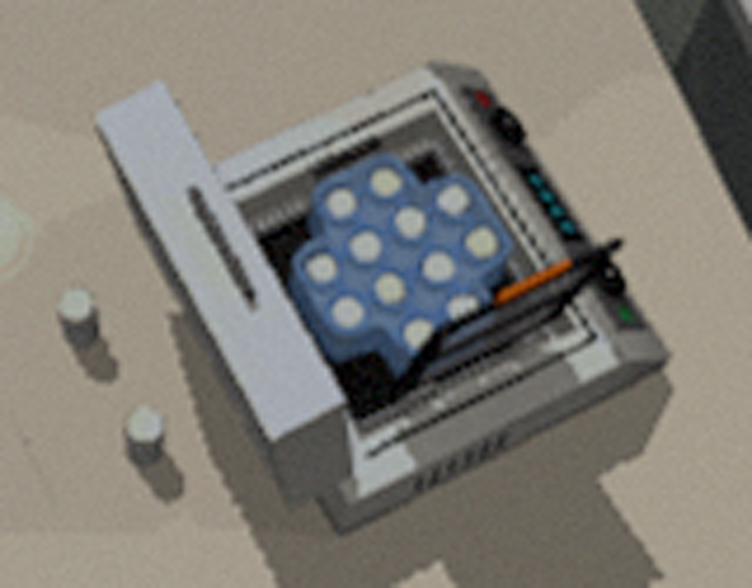

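View pics/d0c.png

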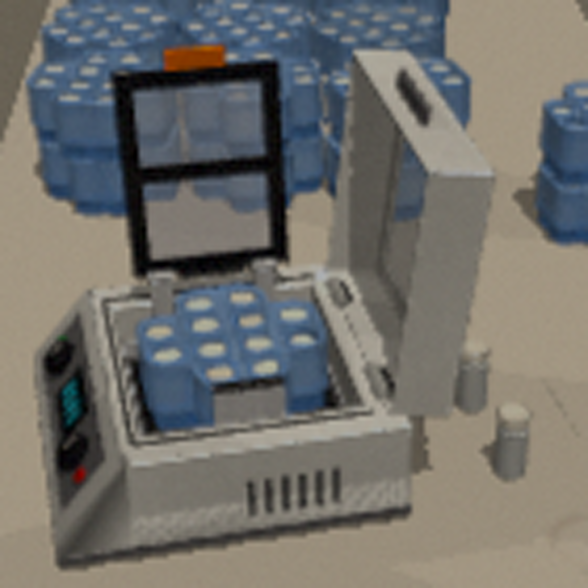

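```bash
python3 - <<'E'
from h import *
np.set_printoptions(precision=4,suppress=True)
a=load('s0');b=load('d0')
S=lambda p:(225+(p[0]+.5)/4.7-.5,180+(p[1]+.5)/4.7-.5); D=lambda p:(160+(p[0]+.5)/4.2-.5,85+(p[1]+.5)/4.2-.5)
P={}
for n,s,d in [('hoodRrim',(160,82),(430,172)),('hoodRout',(97,118),(492,180)),('hoodLrim',(347,402),(352,52)),('hoodLout',(275,440),(402,50)),
 ('tab',(533,283),(195,57)),('frFrontTop',(618,243),(116,76)),('frRearTop',(435,340),(276,65)),
 ('deckFR',(432,68),(132,462)),('vial2',(145,422),(513,413)),('vial1',(78,303),(474,352))]:
    P[n],e=tri(a,S(s),b,D(d)); print(n,P[n],round(e,4))
print('rearleft bottom',onz(a,*S((340,533)),0),'deck rearleft',onz(a,*S((350,500)),.085),'frontleft bottom',onz(a,*S((668,357)),0))
print('rearright bottom side',onz(b,*D((410,515)),0),'frontright bottom side',onz(b,*D((62,565)),0))
caps=[(341,204),(386,182),(454,200),(410,222),(366,247),(321,268),(438,267),(389,289),(347,312),(482,243)]
for y in [v for k,v in []]:pass
v=P['hoodLrim']-P['hoodRrim'];print('yaw of y axis',np.degrees(np.arctan2(-v[0],v[1])),np.linalg.norm(v))
v=P['frRearTop']-P['frFrontTop'];print('yaw x axis frame',np.degrees(np.arctan2(v[1],v[0])),np.linalg.norm(v))
E
```

```text
hoodRrim [0.6217 0.0277 0.2647] 0.0029
hoodRout [0.6618 0.0348 0.2549] 0.002
hoodLrim [0.5813 0.2348 0.2624] 0.0017
hoodLout [0.621  0.243  0.2599] 0.006
tab [0.4676 0.2036 0.2726] 0.0006
frFrontTop [0.412  0.1923 0.264 ] 0.0008
frRearTop [0.5252 0.2154 0.261 ] 0.0017
deckFR [ 0.4189 -0.0212  0.083 ] 0.0047
vial2 [0.6848 0.1356 0.0045] 0.0339
vial1 [0.6775 0.0811 0.0942] 0.0329
rearleft bottom [0.567  0.2435 0.    ] deck rearleft [0.5679 0.244  0.085 ] frontleft bottom [0.3157 0.1934 0.    ]
rearright bottom side [0.6106 0.0141 0.    ] frontright bottom side [ 0.3657 -0.0273  0.    ]
yaw of y axis 11.055065147929486 0.2110328286810733
yaw x axis frame 11.522830744392847 0.1155519422479799
```

Request:
jog_arm(
  plan=[
    {"claw": -1,"linear": [0,0,-0.04],"yaw": 5},
    {"claw": -1,"linear": [0,0,-0.04],"yaw": 5},
    {"claw": -1,"linear": [0,0,-0.04],"yaw": 0},
    {"claw": -1,"linear": [0.024,-0.042,0],"yaw": 0},
    {"claw": -1,"linear": [0.024,-0.042,0],"yaw": 0},
    {"claw": -1,"linear": [0.024,-0.042,0],"yaw": 0},
    {"claw": -1,"linear": [0.024,-0.042,0],"yaw": 0},
    {"claw": -1,"linear": [0.024,-0.042,0],"yaw": 0},
    {"claw": -1,"linear": [0.024,-0.042,0],"yaw": 0},
    {"claw": -1,"linear": [0.024,-0.042,0],"yaw": 0},
    {"claw": -1,"linear": [0.024,-0.042,0],"yaw": 0},
    {"claw": -1,"linear": [0.024,-0.042,0],"yaw": 0},
    {"claw": -1,"linear": [0.024,-0.042,0],"yaw": 0},
    {"claw": -1,"linear": [0.024,-0.042,0],"yaw": 0},
    {"claw": -1,"linear": [0.024,-0.042,0],"yaw": 0},
    {"claw": -1,"linear": [0.024,-0.042,0],"yaw": 0},
    {"claw": -1,"linear": [0.024,-0.042,0],"yaw": 0},
    {"claw": -1,"linear": [0.024,-0.042,0],"yaw": 0},
    {"claw": -1,"linear": [0.024,-0.042,0],"yaw": 0},
  ],
)

```text
t: 2.0
eef_pos: [0.4452, 0.2232, 0.5244]
tool_rot: [0.995, 0.098, -0.0, 0.0]
contact_force: [0.9, -2.2, 0.6]
opening: 0.001
grip_force: 0.0
```

Request:
jog_arm(
  plan=[
    {"claw": -1,"linear": [0.01,-0.04,0],"yaw": 0},
    {"claw": -1,"linear": [0,0,0.04],"yaw": 0},
    {"claw": -1,"linear": [0,0,0.04],"yaw": 0},
    {"claw": -1,"linear": [0,0,0.03],"yaw": 0},
    {"claw": -1,"linear": [0,0,0],"yaw": 0},
  ],
)

```text
t: 2.5
eef_pos: [0.4465, 0.2619, 0.411]
tool_rot: [0.995, 0.098, -0.003, 0.001]
contact_force: [0.0, -0.3, 0.9]
opening: -0.003
grip_force: 0.0
```

```bash
python3 - <<'E'
from h import *
a=grab('scene','s1');b=grab('side','d1')
x=cv2.resize(a['color'][160:305,225:385],None,fx=2.6,fy=2.6,interpolation=2);y=cv2.resize(b['color'][75:220,150:300],None,fx=2.5,fy=2.6,interpolation=2)
h=min(x.shape[0],y.shape[0]);cv2.imwrite('pics/m1.png',np.hstack([x[:h],y[:h]])[:, :800])
print(manip.get_state()['contact_force'],manip.get_state()['eef_pos'])
E
```

```text
[-0.5092403   0.75271884  0.4628193 ] [0.44741751 0.26221322 0.41547702]
```

View pics/m1.png

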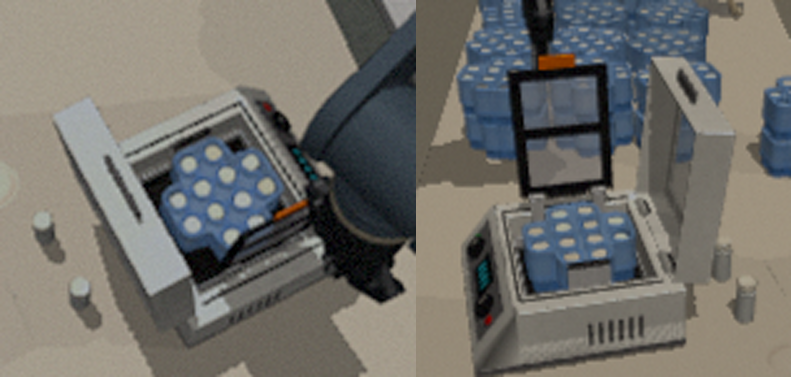

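The gripper stands behind the tab, clear of the frame: left image near (350,240), right image near (543,45). Next I'll push along the arc.

Request:
jog_arm(
  plan=[
    {"claw": -1,"linear": [0,0.02,0.005],"yaw": 0},
    {"claw": -1,"linear": [0,0.02,0],"yaw": 0},
    {"claw": -1,"linear": [0,0.02,0],"yaw": 0},
    {"claw": -1,"linear": [0,0.02,0],"yaw": 0},
    {"claw": -1,"linear": [0,0.018,-0.002],"yaw": 0},
    {"claw": -1,"linear": [0,0.017,0.004],"yaw": 0},
    {"claw": -1,"linear": [0,0.017,0.006],"yaw": 0},
    {"claw": -1,"linear": [0,0.015,0.011],"yaw": 0},
    {"claw": -1,"linear": [0,0.014,0.011],"yaw": 0},
  ],
)

```text
t: 3.5
eef_pos: [0.4791, 0.1034, 0.3815]
tool_rot: [0.995, 0.097, 0.002, -0.0]
contact_force: [0.3, 1.7, 0.9]
opening: -0.001
grip_force: 0.4
```

```bash
python3 - <<'E'
from h import *
a=grab('scene','s2');b=grab('side','d2')
x=cv2.resize(a['color'][160:305,225:385],None,fx=2.6,fy=2.6,interpolation=2);y=cv2.resize(b['color'][75:220,150:300],None,fx=2.5,fy=2.6,interpolation=2)
h=min(x.shape[0],y.shape[0]);cv2.imwrite('pics/m2.png',np.hstack([x[:h],y[:h]])[:, :800])
print(manip.get_state()['contact_force'],manip.get_state()['eef_pos'])
E
```

```text
[ 0.00273376 -0.08021535 -0.29696132] [0.47871584 0.10303621 0.3797468 ]
```

View pics/m2.png

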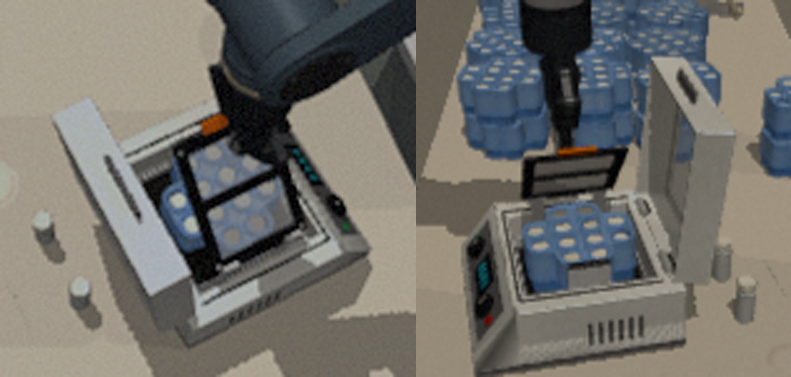

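The frame is about halfway down, with the finger on its outer face (tab at (213,125) left, (577,152) right). I'll keep following the arc.

Request:
jog_arm(
  plan=[
    {"claw": -1,"linear": [0,0.011,0.014],"yaw": 0},
    {"claw": -1,"linear": [0,0.011,0.015],"yaw": 0},
    {"claw": -1,"linear": [0,0.007,0.017],"yaw": 0},
    {"claw": -1,"linear": [0,0.007,0.017],"yaw": 0},
    {"claw": -1,"linear": [0,0.003,0.015],"yaw": 0},
    {"claw": -1,"linear": [0,0,0.008],"yaw": 0},
    {"claw": -1,"linear": [0,0,0.004],"yaw": 0},
    {"claw": -1,"linear": [0,0,0],"yaw": 0},
  ],
)

```text
t: 4.4
eef_pos: [0.4861, 0.0663, 0.2899]
tool_rot: [0.995, 0.098, 0.0, -0.0]
contact_force: [0.4, -0.4, -0.3]
opening: 0.002
grip_force: 0.0
```

Request:
jog_arm(
  plan=[
    {"claw": -1,"linear": [0,0,0.003],"yaw": 0},
    {"claw": -1,"linear": [0,0,0.002],"yaw": 0},
    {"claw": -1,"linear": [0,0,0],"yaw": 0},
  ],
)

```text
t: 4.7
eef_pos: [0.4863, 0.0662, 0.2866]
tool_rot: [0.995, 0.098, 0.001, -0.0]
contact_force: [-6.5, 0.9, 20.2]
opening: -0.001
grip_force: 10.4
```

The force reads 20 N with the tip at 113.6 mm, which matches the frame's stop. I'll lift, go over behind the hood, and look.

Request:
jog_arm(
  plan=[
    {"claw": -1,"linear": [0,0,-0.03],"yaw": 0},
    {"claw": -1,"linear": [0,0,-0.045],"yaw": 0},
    {"claw": -1,"linear": [0,0,-0.045],"yaw": 0},
    {"claw": -1,"linear": [0,0,-0.045],"yaw": 0},
    {"claw": -1,"linear": [0,0,-0.045],"yaw": 0},
    {"claw": -1,"linear": [0,0,-0.035],"yaw": 0},
    {"claw": -1,"linear": [0.04,-0.01,0],"yaw": 0},
    {"claw": -1,"linear": [0.04,-0.01,0],"yaw": 0},
    {"claw": -1,"linear": [0.04,-0.01,0],"yaw": 0},
    {"claw": -1,"linear": [0.04,-0.01,0],"yaw": 0},
    {"claw": -1,"linear": [0.04,0,0],"yaw": 0},
    {"claw": -1,"linear": [0.035,0,0],"yaw": 0},
    {"claw": -1,"linear": [0,0,0],"yaw": 0},
  ],
)

```text
t: 6.0
eef_pos: [0.7114, 0.1515, 0.5269]
tool_rot: [0.995, 0.098, -0.001, 0.0]
contact_force: [-0.3, 0.4, 0.3]
opening: -0.002
grip_force: 0.0
```

```bash
python3 - <<'E'
from h import *
a=grab('scene','s3');b=grab('side','d3')
x=cv2.resize(a['color'][160:305,225:385],None,fx=2.6,fy=2.6,interpolation=2);y=cv2.resize(b['color'][75:220,150:300],None,fx=2.5,fy=2.6,interpolation=2)
h=min(x.shape[0],y.shape[0]);cv2.imwrite('pics/m3.png',np.hstack([x[:h],y[:h]])[:, :800])
print(manip.get_state()['contact_force'],manip.get_state()['eef_pos'])
E
```

```text
[ 0.60382365 -0.15908685  0.15429064] [0.70898108 0.15094516 0.52887874]
```

View pics/m3.png

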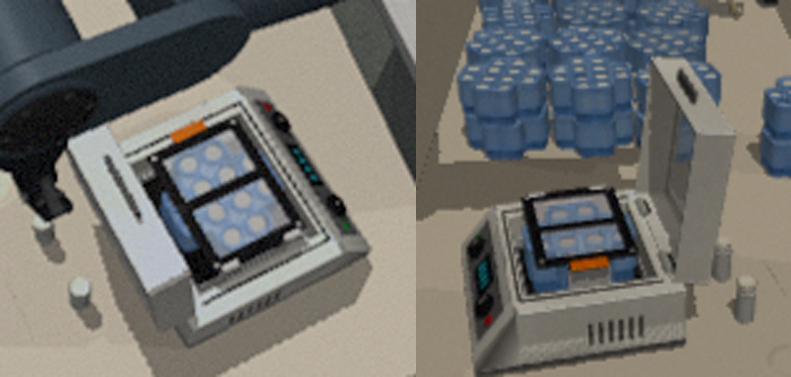

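The frame lies flat over the block (tab at (187,132) left, (589,264) right). The gripper is behind the hood at (50,200) left. I'll check the tab height by triangulation and then lower the tip behind the hood.

```bash
python3 - <<'E'
from h import *
a=load('s3');b=load('d3')
def cen(c,r):
    y0,y1,x0,x1=r; h=cv2.cvtColor(c['color'],cv2.COLOR_BGR2HSV)[y0:y1,x0:x1]
    m=cv2.inRange(h,(3,150,90),(20,255,255)); M=cv2.moments(m,True); return M['m10']/M['m00']+x0,M['m01']/M['m00']+y0
p,q=cen(a,(160,305,225,385)),cen(b,(75,220,150,300))
print(p,q,tri(a,p,b,q))
E
```

```text
(297.1379310344828, 210.22413793103448) (219.10344827586206, 176.08620689655174) (array([0.50056047, 0.02683376, 0.10950474]), np.float64(0.0010054565748361646))
```

Request:
jog_arm(
  plan=[
    {"claw": -1,"linear": [0,0,0.045],"yaw": 0},
    {"claw": -1,"linear": [0,0,0.045],"yaw": 0},
    {"claw": -1,"linear": [0,0,0.035],"yaw": 0},
    {"claw": -1,"linear": [0,0,0],"yaw": 0},
  ],
)

```text
t: 6.5
eef_pos: [0.7073, 0.1505, 0.4006]
tool_rot: [0.995, 0.097, -0.004, 0.0]
contact_force: [0.4, 0.7, 0.3]
opening: 0.002
grip_force: 0.0
```

Request:
jog_arm(
  plan=[
    {"claw": -1,"linear": [-0.02,0,0],"yaw": 0},
    {"claw": -1,"linear": [-0.02,0,0],"yaw": 0},
    {"claw": -1,"linear": [-0.017,0,0],"yaw": 0},
    {"claw": -1,"linear": [-0.017,0,0],"yaw": 0},
    {"claw": -1,"linear": [-0.014,0,-0.003],"yaw": 0},
    {"claw": -1,"linear": [-0.013,0,-0.003],"yaw": 0},
    {"claw": -1,"linear": [-0.013,0,-0.001],"yaw": 0},
    {"claw": -1,"linear": [-0.013,0,0],"yaw": 0},
    {"claw": -1,"linear": [-0.013,0,0.001],"yaw": 0},
    {"claw": -1,"linear": [-0.013,0,0.002],"yaw": 0},
    {"claw": -1,"linear": [0,0,0],"yaw": 0},
  ],
)

```text
t: 7.6
eef_pos: [0.5577, 0.121, 0.4119]
tool_rot: [0.995, 0.098, 0.002, -0.0]
contact_force: [0.8, -0.4, -1.1]
opening: 0.001
grip_force: 0.0
```

```bash
python3 - <<'E'
from h import *
a=grab('scene','s4');b=grab('side','d4')
x=cv2.resize(a['color'][160:305,225:385],None,fx=2.6,fy=2.6,interpolation=2);y=cv2.resize(b['color'][75:220,150:300],None,fx=2.5,fy=2.6,interpolation=2)
h=min(x.shape[0],y.shape[0]);cv2.imwrite('pics/m4.png',np.hstack([x[:h],y[:h]])[:, :800])
print(manip.get_state()['contact_force'],manip.get_state()['eef_pos'])
E
```

```text
[-0.17338992 -0.45097399 -0.40204518] [0.55871596 0.12107323 0.41081802]
```

View pics/m4.png

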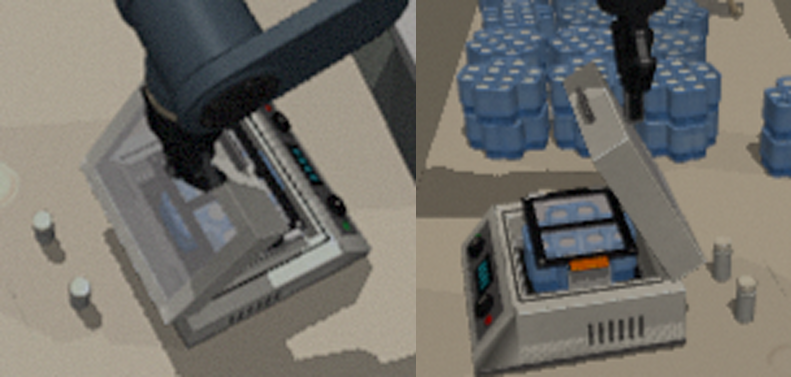

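The hood has followed to about 55–60°, with the finger on its outer face, and the frame is still flat. Continuing the arc.

Request:
jog_arm(
  plan=[
    {"claw": -1,"linear": [-0.013,0,0.005],"yaw": 0},
    {"claw": -1,"linear": [-0.013,0,0.005],"yaw": 0},
    {"claw": -1,"linear": [-0.012,0,0.006],"yaw": 0},
    {"claw": -1,"linear": [-0.012,0,0.007],"yaw": 0},
    {"claw": -1,"linear": [-0.011,0,0.008],"yaw": 0},
    {"claw": -1,"linear": [-0.011,0,0.008],"yaw": 0},
    {"claw": -1,"linear": [-0.009,0,0.01],"yaw": 0},
    {"claw": -1,"linear": [-0.009,0,0.01],"yaw": 0},
    {"claw": -1,"linear": [-0.008,0,0.01],"yaw": 0},
    {"claw": -1,"linear": [-0.006,0,0.011],"yaw": 0},
    {"claw": -1,"linear": [-0.006,0,0.012],"yaw": 0},
    {"claw": -1,"linear": [-0.003,0,0.006],"yaw": 0},
    {"claw": -1,"linear": [0,0,0],"yaw": 0},
  ],
)

```text
t: 9.0
eef_pos: [0.4477, 0.0991, 0.3103]
tool_rot: [0.995, 0.097, -0.001, 0.0]
contact_force: [-0.0, 0.4, 0.6]
opening: 0.001
grip_force: 0.0
```

Tip at about 137 mm; the shut hood's top should be at 134 mm.

Request:
jog_arm(
  plan=[
    {"claw": -1,"linear": [0,0,0.003],"yaw": 0},
    {"claw": -1,"linear": [0,0,0.002],"yaw": 0},
    {"claw": -1,"linear": [0,0,0],"yaw": 0},
  ],
)

```text
t: 9.3
eef_pos: [0.4482, 0.0992, 0.3068]
tool_rot: [0.995, 0.098, 0.0, 0.0]
contact_force: [-5.3, -1.0, 14.2]
opening: 0.003
grip_force: 6.8
```

Request:
jog_arm(
  plan=[
    {"claw": -1,"linear": [0,0,0.001],"yaw": 0},
    {"claw": -1,"linear": [0,0,0],"yaw": 0},
  ],
)

```text
t: 9.5
eef_pos: [0.4482, 0.0992, 0.3066]
tool_rot: [0.995, 0.098, 0.001, 0.0]
contact_force: [-9.7, -2.2, 27.5]
opening: 0.002
grip_force: 13.5
```

Request:
jog_arm(
  plan=[
    {"claw": -1,"linear": [0,0,-0.02],"yaw": 0},
    {"claw": -1,"linear": [0,0,-0.04],"yaw": 0},
    {"claw": -1,"linear": [0,0,-0.045],"yaw": 0},
    {"claw": -1,"linear": [0,0,-0.045],"yaw": 0},
    {"claw": -1,"linear": [0,0.04,-0.02],"yaw": 0},
    {"claw": -1,"linear": [0,0.04,0],"yaw": 0},
    {"claw": -1,"linear": [0,0.04,0],"yaw": 0},
    {"claw": -1,"linear": [0,0.04,0],"yaw": 0},
    {"claw": -1,"linear": [0,0.04,0],"yaw": 0},
    {"claw": -1,"linear": [0,0.04,0],"yaw": 0},
    {"claw": -1,"linear": [0,0,0],"yaw": 0},
  ],
)

```text
t: 10.6
eef_pos: [0.4949, -0.1399, 0.4746]
tool_rot: [0.995, 0.096, 0.0, 0.001]
contact_force: [0.2, 0.0, -0.1]
opening: -0.0
grip_force: 0.0
```

```bash
python3 - <<'E'
from h import *
a=grab('scene','s5');b=grab('side','d5')
x=cv2.resize(a['color'][160:305,225:385],None,fx=2.6,fy=2.6,interpolation=2);y=cv2.resize(b['color'][75:220,150:300],None,fx=2.5,fy=2.6,interpolation=2)
h=min(x.shape[0],y.shape[0]);cv2.imwrite('pics/m5.png',np.hstack([x[:h],y[:h]])[:, :800])
print(manip.get_state()['contact_force'],manip.get_state()['eef_pos'])
E
```

```text
[-0.22232366  0.91133909 -0.07468765] [ 0.49443735 -0.13687292  0.47461238]
```

View pics/m5.png

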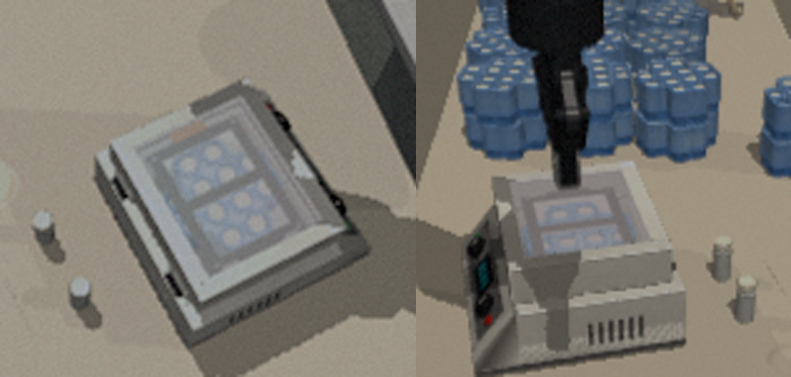

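The hood is shut flat on the housing, and the frame can be seen lying down through the window. The two vials are where they were, at (43,227) and (80,293) left, and the robot is clear. Handing in.

```bash
python3 -c "
from rig import manip
print(manip.sign_off())"
```

```text
the job is handed in; nothing more can be done
None
```

The holding frame is folded flat over the vials and the hood is shut on the housing, done in that order; the job was handed in at about 11 s with the robot clear, and no verdict came back.

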